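# Make up two wheel spindles for the glass-cutting lathe

## Task

Make up the two spindles for the next glass. On the spindle in the blue stand fit the green stone, then the rubber washer, then the steel flange, boss up; on the spindle in the yellow stand fit the cork wheel and then the brass flange, boss up, every piece lying flat on the one below and nothing left between. Lower the green stone all the way down its spindle rather than letting it drop, because it chips, and leave the pink stone and the liqueur glass where they are.

Things in the scene. Friction and masses are not known exactly. Their poses are not given: they have to be found in the camera images.
- green_stone: green grinding stone: a flat wheel 60 mm in diameter, 20 mm thick, with a round bore of 20 mm right through lined by a white bush; about 130 g. Lies flat on the bench at the start. Origin: centre of its underside, z along its axis, up.
- rubber_washer: black rubber washer, 46 mm in diameter, 6 mm thick, a round bore of 20 mm right through; lies flat on the bench, 20 g. Origin: centre of its underside, z up.
- steel_flange: grey steel clamp flange: a disc 52 mm in diameter and 6 mm thick with a boss 30 mm in diameter and 10 mm high on top (16 mm high in all), a round bore of 20 mm right through; about 100 g. Lies on the bench boss up, and is fitted boss up. Origin: centre of its underside, z up.
- cork_wheel: brown cork polishing wheel, 56 mm in diameter, 24 mm thick, a round bore of 20 mm right through with a dark wooden bush; about 60 g. Lies flat on the bench. Origin: centre of its underside, z up.
- brass_flange: yellow brass clamp flange, same shape and size as the steel one (52 mm disc 6 mm thick, 30 mm boss 10 mm high on top, a round bore of 20 mm right through); about 110 g. Boss up. Origin: centre of its underside, z up.
- blue_stand: blue-footed spindle stand; fixed; origin: centre of its underside on the bench, z up. 84 mm square foot 12 mm thick; seat (top of the steel back flange faced with black rubber, 52 mm across) 46 mm above the origin. On the origin's z axis a steel spindle 16 mm thick rises from the seat to 94 mm, then a cone narrows to a 5 mm tip at 104 mm. The finished stack is 88 mm high over the origin.
- yellow_stand: yellow-footed spindle stand; fixed; origin: centre of its underside on the bench, z up. 84 mm square foot 12 mm thick; seat (top of the brass back flange, 52 mm across) 46 mm above the origin. On the origin's z axis a steel spindle 16 mm thick rises from the seat to 94 mm, then a cone narrows to a 5 mm tip at 104 mm. The finished stack is 86 mm high over the origin.
- pink_stone: pink grinding stone, same shape and size as the green one (60 mm in diameter, 20 mm thick); not needed for this job, to be left where it lies. Origin: centre of its underside, z up.
- liqueur_glass: amber liqueur glass standing upright and loose on the bench, 50 mm across the rim, 58 mm tall; to be left standing where it is. Origin: centre of its underside, z up.

How it is judged:
By the outcome, as a careful person would: the job done as asked, in the order asked, and still so for the second after the job is handed in, with the robot touching nothing.
It also fails if it takes over 131 s, if anything falls off the work surface, if the arm or the gripper's body presses on something with over 40 N, if the wrist force passes 120 N, or if a joint passes its speed limit or range.

## Robot

A 6-joint arm with a two-finger parallel gripper is mounted at the origin on the work surface. World frame = base frame: x ahead of the robot, y to its left, z up, the work surface at z = 0. Lengths are in m, angles in rad, forces in N, time in s.
With the tool pointing down it reaches from about 0.375 to 0.9 m from the base axis. Payload 3.1 kg.
Tool frame: the origin (TCP) lies on the mounting face of the last link; the fingertips stand 173 mm ahead of it and the grasp point (between the pads) lies 155 mm ahead of it; z points along the fingers, y is the line along which they close (so a half turn about z gives the same grasp; the last joint's range is limited). The gripper opens to 85 mm and grips with 20 to 120 N. Pads are 22 mm wide; open, the fingers measure 114 mm over their backs; the gripper's body (76 mm by 85 mm) begins 54 mm behind the grasp point. The pads swing forward as they close: fully open they stand 13 mm farther back than shut.
Start: joints at [-1.486, 0.527, 1.433, -0, 1.181, -0.178], TCP at [0.163, -0.603, 0.405] pointing down, gripper open.
Joint ranges: [-3.08, 3.08], [-0.75, 2.2], [0.22, 2.44], [-1.43, 4.57], [0, 2.65], [-2.85, 2.85]. Speed limits (rad/s): [2.79, 2.79, 3.14, 3.14, 3.14, 3.14].

## Interface

Orientations are given as a rotation vector (axis times angle).
In Python, from plant import arm, imaging, nets gives the robot as it stands.
- The arm moves only by the tool move_arm, never from a script. Its argument "deltas" is a list of rows, each a list of 7 numbers: the shift along the tool's x, y, z in mm, then the turn, a rotation vector about the tool's x, y, z in degrees, then the finger opening in mm, from 0 to 85.4. A call has 1 to 12 rows; each row is the pose to reach, as a shift and turn from the pose commanded when the call began, along the tool's axes at that moment; what a row does not reach only later rows make up. A row lasts 1/8 s, in which the tool goes at most 62.5 mm and 10.7 degrees, less where a joint would pass 70% of its speed; a pose out of reach is approached as far as the arm can. A call with a gripper value outside its range is refused whole. The fingers move at their own pace and stop on an object; "newtons" is the grip in N (left out, the last holds). Time passes only in rows, so rows that repeat a pose let the fingers close. It gives the time, the measured TCP pose, the force, the opening and the grip force at its end, in the units of the state.
- arm.read_state(): the state, without advancing time (a new reading comes with each control period).
- imaging.grab_frame(name): name is "scene" or "top" or "wrist"; returns a dict with "frame" (420x560x3 uint8, red, green, blue), "fx", "fy", "cx", "cy" (pixels), "origin" and "rotation" of the camera in the world; the wrist camera has in their place "tool_from_camera" (4x4, takes a point from camera to tool coordinates, whose origin is the TCP and whose axes are the flange's). Camera axes: x right, y up, looking along -z (the intrinsics and any distortion apply to the point x, -y, -z); pixel columns grow to the right and rows downward; lengths in m; the calibration is good to about 2 mm. A picture is of the moment at which its call begins: read the wrist's pose just before it. There is no depth.
- arm.sign_off(): hands the job in; it is judged then, once.
Trained networks look in a picture, given as the dict that the camera call returned (one of the last four; its "shot" number tells which), for a name from the list of things; names that differ only in an ending like _2 or _b are one class to them, and where a whole thing is asked for, a point or a joint stands for the part that bears it (a point fixed in the world has none). Each returns a list of dicts, best first, with "confidence" (0 to 1); they miss things now and then, are a little off and sometimes report something else, mostly with a low value. They report only what shows in the picture. A call takes as long as a camera call.
- nets.outline_of(picture, label): "region" (420x560 bool, what is visible of it) and "extent" ([left, top, width, height] in pixels, round what is visible of it).
The state is a dict: "t": time; "qpos": joint angles; "qvel": joint speeds; "joint_efforts": joint torques, N m; "tool_pos": TCP position; "tcp_rot": TCP orientation; "wrist_force": force on the tool from outside, world axes, zero at the start; "moment": the same for the moment, N m; "gripper_width": finger opening in m; "grip_force": force on a finger pad.
Only numpy, scipy, OpenCV 4.12 (cv2) and the standard library are available. Lean on these libraries where they do the work, as an engineer would, in place of code of your own. Each camera call takes 0.05 s, during which the arm holds its last target. There are 200 camera calls.

## Working session

There is one attempt and no reset: what is moved stays moved. The work goes in short steps, Python scripts to look and compute and a tool call to move; the robot and the scene stay as the last step left them, time stands still between calls to the robot, and variables do not carry over. Pictures are saved under pics/ and viewed, at most 14 in all, crops included, and the job is handed in when it is done.

Besides the shell and the picture viewer there is one more tool, called in YAML: its name, and indented under it one key for each argument. move_arm: Moves the arm, as the interface text tells. Its arguments: {"type":"object","properties":{"deltas":{"type":"array","items":{"type":"array","items":{"type":"number"}}},"newtons":{"type":"number"}},"required":["deltas"]}

```bash
mkdir -p pics; ls; cat > h.py <<'E'
import numpy as np, cv2
from scipy.spatial.transform import Rotation as R
from plant import arm, imaging, nets
def cam(p, st=None):
    if "origin" in p: return np.array(p["origin"]), np.array(p["rotation"])
    T=np.eye(4); T[:3,:3]=R.from_rotvec(st["tcp_rot"]).as_matrix(); T[:3,3]=st["tool_pos"]
    M=T@np.array(p["tool_from_camera"]); return M[:3,3],M[:3,:3]
def ray(p,u,v,z,st=None):
    o,r=cam(p,st); d=r@np.array([(u-p["cx"])/p["fx"],-(v-p["cy"])/p["fy"],-1])
    return o+d*(z-o[2])/d[2]
def proj(p,X,st=None):
    o,r=cam(p,st); c=r.T@(np.array(X)-o)
    return p["cx"]-p["fx"]*c[0]/c[2], p["cy"]+p["fy"]*c[1]/c[2]
def save(p,n): cv2.imwrite("pics/"+n,p["frame"][:,:,::-1])
E
python3 - <<'E'
from h import *
np.set_printoptions(precision=4,suppress=True)
st=arm.read_state(); print(st)
for c in ("top","scene"):
    p=imaging.grab_frame(c); save(p,c+"0.png"); print(c,{k:v for k,v in p.items() if k!="frame"})
    for n,h in dict(green_stone=.02,rubber_washer=.006,steel_flange=.016,cork_wheel=.024,brass_flange=.016,blue_stand=.012,yellow_stand=.012,pink_stone=.02,liqueur_glass=.058).items():
        for o in nets.outline_of(p,n)[:2]:
            m=o["region"]; ys,xs=np.nonzero(m); print(n,round(o["confidence"],2),o["extent"],ray(p,xs.mean(),ys.mean(),h/2 if h<.03 else h)[:2])
E
```

```text
pics
{'t': 0.0, 'qpos': array([-1.4855,  0.5285,  1.4339, -0.    ,  1.1814, -0.1785]), 'qvel': array([ 0.0012,  0.001 , -0.0005,  0.    , -0.0004, -0.0019]), 'joint_efforts': array([ -0.0014, -44.2355, -17.8026,  -0.0005,   0.0084,   0.    ]), 'tool_pos': array([ 0.163 , -0.603 ,  0.4037]), 'tcp_rot': array([-3.1121, -0.4129, -0.0001]), 'wrist_force': array([-0.518 ,  0.4366,  0.2803]), 'moment': array([ 0.0042, -0.0325, -0.0065]), 'grip_force': 0.0, 'gripper_width': 0.0854825321863771}
top {'fx': 383.84060715021144, 'fy': 383.84060715021144, 'cx': 280.7738361611488, 'cy': 207.37975932546541, 'origin': array([ 0.4386, -0.0167,  0.8898]), 'rotation': array([ 0.085 , -0.0313, -1.5798]), 'shot': 1}Traceback (most recent call last):
  File "<stdin>", line 8, in <module>
  File "h.py", line 10, in ray
    return o+d*(z-o[2])/d[2]
                        ~^^^
IndexError: invalid index to scalar variable.
```

```bash
sed -i 's/np.array(p\["rotation"\])/R.from_rotvec(p["rotation"]).as_matrix()/' h.py
python3 - <<'E'
from h import *
np.set_printoptions(precision=4,suppress=True)
for c in ("top","scene"):
    p=imaging.grab_frame(c); save(p,c+"0.png"); print(c,{k:v for k,v in p.items() if k!="frame"})
    for n,h in dict(green_stone=.02,rubber_washer=.006,steel_flange=.016,cork_wheel=.024,brass_flange=.016,blue_stand=.012,yellow_stand=.012,pink_stone=.02,liqueur_glass=.058).items():
        for o in nets.outline_of(p,n)[:2]:
            m=o["region"]; ys,xs=np.nonzero(m); print(n,round(o["confidence"],2),o["extent"],ray(p,xs.mean(),ys.mean(),h/2 if h<.03 else h)[:2])
E
```

```text
top {'fx': 383.84060715021144, 'fy': 383.84060715021144, 'cx': 280.7738361611488, 'cy': 207.37975932546541, 'origin': array([ 0.4386, -0.0167,  0.8898]), 'rotation': array([ 0.085 , -0.0313, -1.5798]), 'shot': 2}
green_stone 0.71 [201.4, 130.1, 21.4, 30.4] [0.6468 0.1737]
rubber_washer 0.51 [357.9, 146.2, 21.4, 20.8] [ 0.6215 -0.1903]
steel_flange 0.63 [141.5, 254.7, 23.3, 22.6] [0.3721 0.3081]
cork_wheel 0.69 [438.5, 191.5, 26.1, 27.0] [ 0.5047 -0.3723]
cork_wheel 0.68 [215.5, 215.4, 44.9, 40.3] [0.4425 0.1082]
brass_flange 0.66 [325.5, 208.6, 19.7, 23.2] [ 0.4728 -0.1139]
blue_stand 0.88 [101.8, 162.2, 47.7, 49.0] [0.5605 0.3855]
yellow_stand 0.98 [221.4, 217.8, 41.8, 38.4] [0.4434 0.1088]
pink_stone 0.75 [391.0, 239.9, 28.9, 26.5] [ 0.4041 -0.2666]
liqueur_glass 0.84 [267.9, 122.2, 26.5, 24.4] [0.6628 0.0105]
scene {'fx': 538.1430296159264, 'fy': 538.1430296159264, 'cx': 280.14767831171383, 'cy': 210.29884706511822, 'origin': array([ 1.3966, -0.0645,  1.3265]), 'rotation': array([0.4751, 0.444 , 1.433 ]), 'shot': 3}
green_stone 0.53 [339.4, 234.2, 11.9, 18.4] [0.6482 0.177 ]
rubber_washer 0.46 [207.4, 245.0, 16.2, 15.8] [ 0.6264 -0.1883]
steel_flange 0.61 [365.6, 161.2, 17.6, 16.6] [0.3781 0.3109]
cork_wheel 0.84 [143.0, 207.4, 19.9, 22.7] [ 0.5071 -0.3698]
brass_flange 0.56 [233.5, 200.8, 16.7, 7.8] [ 0.4788 -0.1109]
blue_stand 0.91 [392.7, 195.2, 39.7, 35.7] [0.5575 0.3888]
yellow_stand 0.87 [298.1, 171.8, 30.2, 34.3] [0.442  0.1101]
pink_stone 0.67 [180.2, 176.6, 17.1, 23.1] [ 0.4046 -0.2648]
liqueur_glass 0.74 [207.7, 242.8, 16.0, 15.9] [ 0.6577 -0.1824]
liqueur_glass 0.66 [278.2, 244.1, 19.5, 21.9] [0.6804 0.012 ]
```

View pics/top0.png

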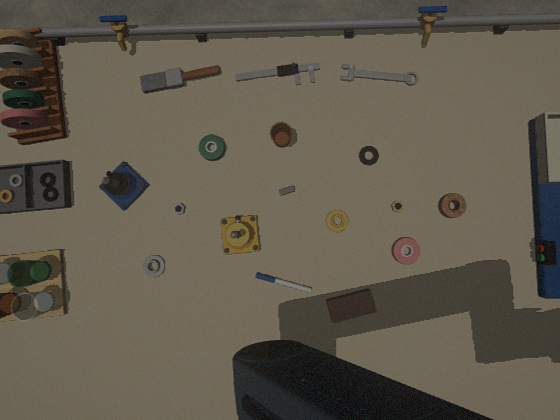

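View pics/scene0.png

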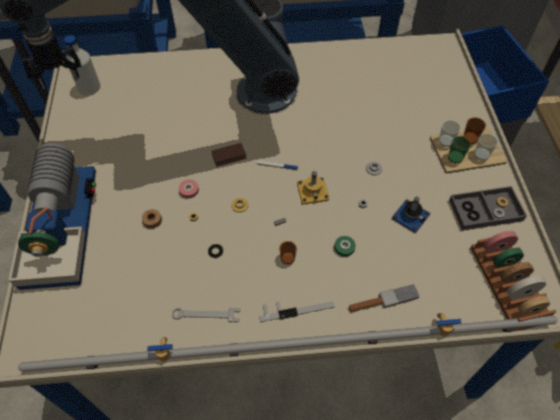

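move_arm:
  deltas:
    - [391,-135,60,0,0,15.1,85]
    - [391,-135,60,0,0,15.1,85]
    - [391,-135,60,0,0,15.1,85]
    - [391,-135,60,0,0,15.1,85]
    - [391,-135,60,0,0,15.1,85]
    - [391,-135,60,0,0,15.1,85]
    - [391,-135,60,0,0,15.1,85]
    - [391,-135,60,0,0,15.1,85]
    - [391,-135,60,0,0,15.1,85]
    - [391,-135,60,0,0,15.1,85]

```text
t: 2.35
tool_pos: [0.5043, -0.3721, 0.345]
tcp_rot: [3.141, -0.002, -0.0]
wrist_force: [0.2, -0.4, -0.2]
gripper_width: 0.085
grip_force: 0.0
```

```bash
cat >> h.py <<'E'
np.set_printoptions(precision=4,suppress=True)
def look(n,h,pic=None):
    st=arm.read_state(); p=imaging.grab_frame("wrist")
    if pic: save(p,pic)
    print("tcp",st["tool_pos"],st["tcp_rot"],"F",st["wrist_force"],"w",st["gripper_width"])
    for o in nets.outline_of(p,n)[:2]:
        m=o["region"].astype(np.uint8); c=max(cv2.findContours(m,cv2.RETR_EXTERNAL,cv2.CHAIN_APPROX_NONE)[0],key=cv2.contourArea)
        (u,v),ax,_=cv2.fitEllipse(c); x=ray(p,u,v,h,st)
        d=R.from_rotvec(st["tcp_rot"]).as_matrix().T@(x-st["tool_pos"])*1000
        print(n,round(o["confidence"],2),o["extent"],"ell",round(u),round(v),np.round(ax),"world",x,"tool mm",np.round(d,1))
    return p,st
E
python3 - <<'E'
from h import *
p,st=look("cork_wheel",.018,"w1.png")
print(p["fx"],p["cx"],p["cy"],p["tool_from_camera"],R.from_rotvec(st["tcp_rot"]).as_matrix(),st["qpos"])
E
```

```text
tcp [ 0.5043 -0.3721  0.345 ] [ 3.1412 -0.0024 -0.0001] F [ 0.1566 -0.4499 -0.1788] w 0.08502082462602366
cork_wheel 0.77 [246.5, 147.3, 64.5, 65.8] ell 279 180 [61. 65.] world [ 0.5059 -0.3738  0.018 ] tool mm [  1.6   1.5 327. ]
349.5666951086637 278.3123539089926 200.83453247947728 [[ 0.0007  0.9553  0.2958  0.0745]
 [ 1.     -0.0007  0.      0.0012]
 [ 0.0002  0.2958 -0.9553  0.0308]
 [ 0.      0.      0.      1.    ]] [[ 1.     -0.0015 -0.    ]
 [-0.0015 -1.     -0.0004]
 [-0.      0.0004 -1.    ]] [-0.8136  0.5989  1.4847 -0.0004  1.0577  0.7589]
```

View pics/w1.png

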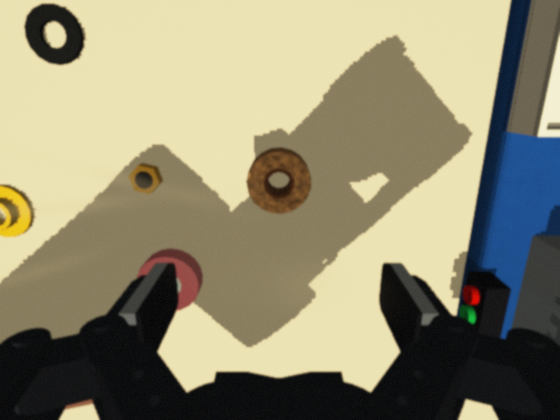

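move_arm:
  deltas:
    - [1.6,1.5,60,0,0,0,72]
    - [1.6,1.5,120,0,0,0,72]
    - [1.6,1.5,155,0,0,0,72]
    - [1.6,1.5,173,0,0,0,72]
    - [1.6,1.5,173,0,0,0,72]

```text
t: 3.08
tool_pos: [0.5064, -0.3729, 0.171]
tcp_rot: [-3.14, 0.001, 0.002]
wrist_force: [-0.2, -0.2, 0.3]
gripper_width: 0.0721
grip_force: 0.0
```

move_arm:
  deltas:
    - [0,0,0,0,0,0,40]
    - [0,0,0,0,0,0,40]
    - [0,0,0,0,0,0,40]
    - [0,0,0,0,0,0,40]
    - [0,0,0,0,0,0,40]
    - [0,0,0,0,0,0,40]
  newtons: 35

```text
t: 3.82
tool_pos: [0.5075, -0.3732, 0.1737]
tcp_rot: [3.139, 0.001, 0.004]
wrist_force: [0.5, -0.2, 7.6]
gripper_width: 0.0546
grip_force: 37.6
```

move_arm:
  deltas:
    - [0,0,-20,0,0,0,40]
    - [0,0,-60,0,0,0,40]
    - [0,0,-120,0,0,0,40]
    - [-92,-428,-176,0,0,0,40]
    - [-92,-428,-176,0,0,0,40]
    - [-92,-428,-176,0,0,0,40]
    - [-92,-428,-176,0,0,0,40]
    - [-92,-428,-176,0,0,0,40]
    - [-92,-428,-176,0,0,0,40]
    - [-92,-428,-176,0,0,0,40]
    - [-92,-428,-176,0,0,0,40]
    - [-92,-428,-176,0,0,0,40]

```text
t: 5.32
tool_pos: [0.4148, 0.0557, 0.3485]
tcp_rot: [3.141, 0.003, 0.003]
wrist_force: [0.0, -0.2, -1.2]
gripper_width: 0.0542
grip_force: 37.4
```

```bash
python3 - <<'E'
from h import *
p,st=look("yellow_stand",.1,"w2.png")
look("cork_wheel",st["tool_pos"][2]-.155+.008)
for z in (.046,.104): print(proj(p,[.443,.109,z],st))
E
```

```text
tcp [0.4148 0.0557 0.3485] [3.141  0.0033 0.0032] F [ 0.0119 -0.1609 -1.2175] w 0.05418907865385757
yellow_stand 0.74 [162.2, 93.8, 108.8, 104.7] ell 218 144 [109. 114.] world [0.459  0.0919 0.1   ] tool mm [ 43.8 -36.3 248.6]
tcp [0.4154 0.0544 0.3481] [ 3.1411 -0.0017  0.0022] F [ 1.0536  0.4512 -1.1054] w 0.054450732357540596
cork_wheel 0.75 [207.1, 213.9, 141.7, 140.5] ell 278 286 [137. 141.] world [0.4208 0.0531 0.2015] tool mm [  5.2   1.2 146.6]
(np.float64(208.44170626362754), np.float64(155.16661261594663))
(np.float64(190.70688809294018), np.float64(170.8840149752034))
```

View pics/w2.png

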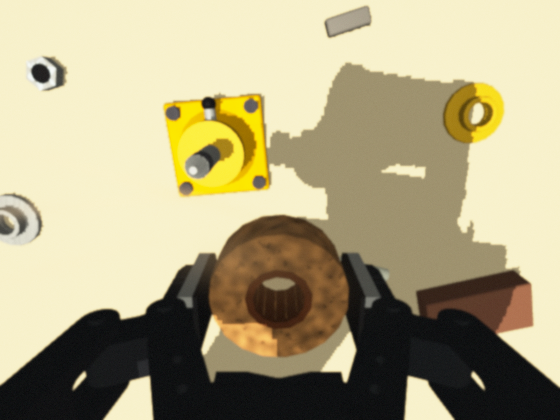

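```bash
python3 - <<'E'
from h import *
im=cv2.imread("pics/w2.png")
a=cv2.resize(im[80:210,140:290],None,fx=4,fy=4,interpolation=cv2.INTER_CUBIC)
b=cv2.resize(im[230:370,200:360],None,fx=2.5,fy=2.5,interpolation=cv2.INTER_CUBIC)
c=np.zeros((600,800,3),np.uint8); c[:520,:600]=a; c=cv2.resize(c,(800,600)); cv2.imwrite("pics/w2a.png",a)
st=dict(tool_pos=[.4148,.0557,.3485],tcp_rot=[3.141,.0033,.0032])
p=imaging.grab_frame("wrist"); 
for x in (0,.003): print(proj(p,st["tool_pos"]+R.from_rotvec(st["tcp_rot"]).as_matrix()@[x,0,.1495],st))
# seat colour fit
hsv=cv2.cvtColor(p["frame"],cv2.COLOR_RGB2HSV)
b=p["frame"][230:370,200:360]; save(dict(frame=cv2.resize(b,None,fx=4,fy=4)),"w2b.png")
E
```

```text
(np.float64(275.055817303209), np.float64(293.8755232629302))
(np.float64(275.0396471227389), np.float64(287.0435595178866))
```

View pics/w2a.png

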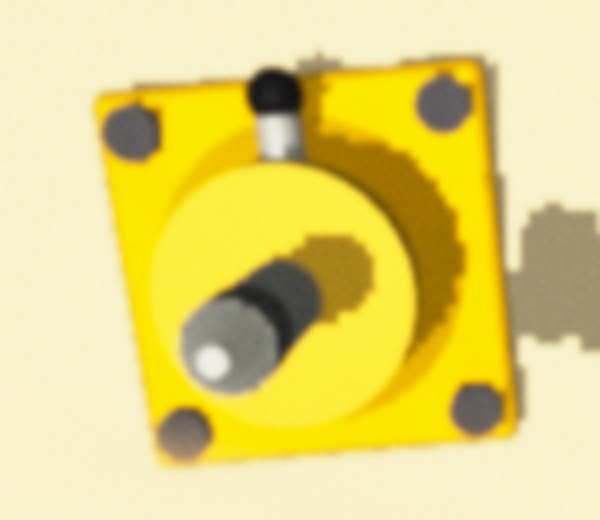

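View pics/w2b.png

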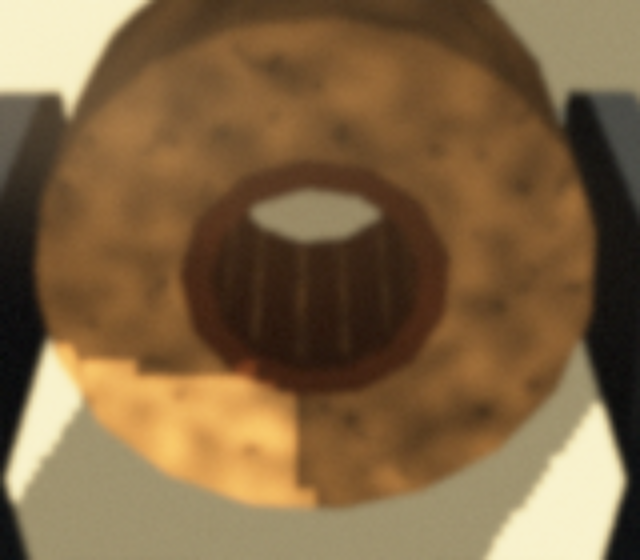

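```bash
python3 - <<'E'
from h import *
st=dict(tool_pos=[.4148,.0557,.3485],tcp_rot=[3.141,.0033,.0032])
p=imaging.grab_frame("wrist")
for u,v,z in ((192.8,170.8,.104),(197.8,166.2,.094),(210.8,153.8,.046),(278.5,298.8,.199)): 
    x=ray(p,u,v,z,st); print(x, R.from_rotvec(st["tcp_rot"]).as_matrix().T@(x-st["tool_pos"])*1000)
print(arm.read_state()["tool_pos"],arm.read_state()["t"])
E
```

```text
[0.4431 0.1077 0.104 ] [ 27.8761 -52.0995 244.5265]
[0.444  0.1067 0.094 ] [ 28.7465 -51.1263 254.5289]
[0.4441 0.1071 0.046 ] [ 28.7794 -51.5401 302.5288]
[0.4129 0.0543 0.199 ] [ -2.1835   1.3363 149.4967]
[0.4152 0.0542 0.3476] 5.625
```

move_arm:
  deltas:
    - [30.7,-52.9,0,0,0,0,40]
    - [30.7,-52.9,40,0,0,0,40]
    - [30.7,-52.9,52,0,0,0,40]
    - [30.7,-52.9,66,0,0,0,40]
    - [30.7,-52.9,80,0,0,0,40]
    - [30.7,-52.9,94,0,0,0,40]
    - [30.7,-52.9,108,0,0,0,40]
    - [30.7,-52.9,122,0,0,0,40]
    - [30.7,-52.9,122,0,0,0,40]

```text
t: 6.75
tool_pos: [0.4451, 0.1082, 0.2246]
tcp_rot: [-3.142, -0.0, 0.004]
wrist_force: [-0.4, -0.4, -1.3]
gripper_width: 0.0539
grip_force: 37.4
```

move_arm:
  deltas:
    - [0,0,2,0,0,0,40]
    - [0,0,4,0,0,0,40]
    - [0,0,5,0,0,0,40]
    - [0,0,5,0,0,0,40]

```text
t: 7.25
tool_pos: [0.4455, 0.1084, 0.2208]
tcp_rot: [-3.142, -0.0, -0.0]
wrist_force: [1.0, 0.2, -0.1]
gripper_width: 0.0545
grip_force: 37.4
```

move_arm:
  deltas:
    - [0,0,1,0,0,0,40]
    - [0,0,2,0,0,0,40]
    - [0,0,2.5,0,0,0,40]
    - [0,0,2.5,0,0,0,40]

```text
t: 7.75
tool_pos: [0.4454, 0.1084, 0.2196]
tcp_rot: [3.142, 0.001, 0.002]
wrist_force: [-1.8, -0.7, 12.7]
gripper_width: 0.0544
grip_force: 38.8
```

move_arm:
  deltas:
    - [0,0,0,0,0,0,72]
    - [0,0,0,0,0,0,72]
    - [0,0,0,0,0,0,72]
    - [0,0,-40,0,0,0,72]
    - [0,0,-100,0,0,0,72]
    - [30,220,-126,0,0,0,72]
    - [30,220,-126,0,0,0,72]
    - [30,220,-126,0,0,0,72]
    - [30,220,-126,0,0,0,72]
    - [30,220,-126,0,0,0,72]
    - [30,220,-126,0,0,0,72]

```text
t: 9.12
tool_pos: [0.4749, -0.1112, 0.3437]
tcp_rot: [-3.14, 0.0, 0.003]
wrist_force: [-0.0, 0.6, -0.5]
gripper_width: 0.0719
grip_force: 0.0
```

```bash
python3 - <<'E'
from h import *
p,st=look("brass_flange",.004,"w3.png")
p,st=look("yellow_stand",.06)
p,st=look("cork_wheel",.06)
E
```

```text
tcp [ 0.4749 -0.1112  0.3437] [-3.1403  0.0002  0.0029] F [-0.0237  0.5603 -0.4617] w 0.07188908574524372
brass_flange 0.79 [255.3, 152.1, 57.2, 53.5] ell 283 179 [54. 55.] world [ 0.4742 -0.116   0.004 ] tool mm [ -0.1   5.2 339.7]
tcp [ 0.4749 -0.1104  0.3438] [-3.1405 -0.0026  0.0028] F [-0.268  -0.2212  0.898 ] w 0.07196227510018761
yellow_stand 0.87 [0.0, 159.7, 98.4, 95.4] ell 52 204 [ 78. 112.] world [0.4674 0.0606 0.06  ] tool mm [  -6.7 -170.8  284. ]
tcp [ 0.4752 -0.1104  0.344 ] [-3.141  -0.0033  0.0016] F [ 0.0216 -0.2176  0.3976] w 0.07218184782017067
cork_wheel 0.98 [0.0, 194.7, 44.7, 76.4] ell 19 233 [48. 78.] world [0.4441 0.0911 0.06  ] tool mm [ -30.3 -201.4  284.1]
```

View pics/w3.png

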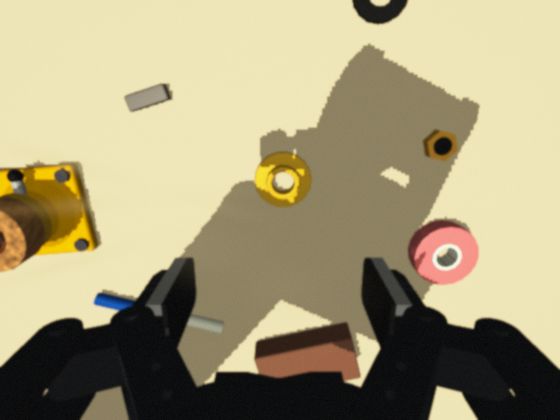

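move_arm:
  deltas:
    - [0,4,60,0,0,0,50]
    - [0,4,120,0,0,0,50]
    - [0,4,150,0,0,0,50]
    - [0,4,159.5,0,0,0,50]
    - [0,4,159.5,0,0,0,15]
    - [0,4,159.5,0,0,0,15]
    - [0,4,159.5,0,0,0,15]
    - [0,4,159.5,0,0,0,15]
    - [0,4,159.5,0,0,0,15]
    - [0,4,159.5,0,0,0,15]
  newtons: 35

```text
t: 10.68
tool_pos: [0.4757, -0.1158, 0.1853]
tcp_rot: [3.141, 0.0, 0.002]
wrist_force: [-0.4, 0.5, 4.7]
gripper_width: 0.027
grip_force: 35.4
```

move_arm:
  deltas:
    - [0,0,-20,0,0,0,15]
    - [0,0,-60,0,0,0,15]
    - [0,0,-120,0,0,0,15]
    - [-61,-171,-163,0,0,0,15]
    - [-61,-171,-163,0,0,0,15]
    - [-61,-171,-163,0,0,0,15]
    - [-61,-171,-163,0,0,0,15]
    - [-61,-171,-163,0,0,0,15]
    - [-61,-171,-163,0,0,0,15]

```text
t: 11.8
tool_pos: [0.4152, 0.0543, 0.3474]
tcp_rot: [3.141, -0.002, 0.0]
wrist_force: [0.7, 0.4, -1.5]
gripper_width: 0.0271
grip_force: 34.8
```

```bash
python3 - <<'E'
from h import *
st=arm.read_state(); p=imaging.grab_frame("wrist"); print(st["tool_pos"],st["gripper_width"],st["wrist_force"])
f=p["frame"]; a=cv2.resize(f[80:230,120:320],(800,600),interpolation=cv2.INTER_CUBIC)[:, :]
b=cv2.resize(f[210:370,180:380],(800,640),interpolation=cv2.INTER_CUBIC)
save(dict(frame=np.hstack([cv2.resize(f[80:230,120:270],(450,450)),cv2.resize(f[220:370,203:353],(450,450))])[:, :]),"t.png")
save(dict(frame=cv2.resize(cv2.imread("pics/t.png")[:,:,::-1],(800,400))),"w4.png")
E
```

```text
[0.4152 0.0543 0.3474] 0.02712750883067173 [ 0.7378  0.3644 -1.5129]
```

View pics/w4.png

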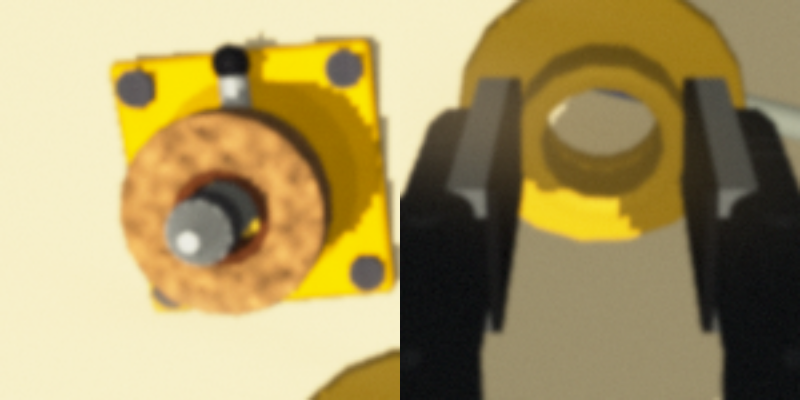

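```bash
cat >> h.py <<'E'
def tp(u,v,tz,p):
    "pixel -> tool mm at tool depth tz(m)"
    M=np.array(p["tool_from_camera"]); d=M[:3,:3]@np.array([(u-p["cx"])/p["fx"],-(v-p["cy"])/p["fy"],-1]); o=M[:3,3]
    return np.round((o+d*(tz-o[2])/d[2])*1000,1)
E
python3 - <<'E'
from h import *
p=imaging.grab_frame("wrist")
print(tp(190.5,171.1,.348-.104,p),tp(195.4,166.6,.348-.094,p),tp(279.1,272.9,.169,p))
E
```

```text
[ 27.8 -53.4 244. ] [ 28.6 -52.6 254. ] [ -1.7   1.6 169. ]
```

move_arm:
  deltas:
    - [30,-54,0,0,0,0,15]
    - [30,-54,30,0,0,0,15]
    - [30,-54,48,0,0,0,15]
    - [30,-54,60,0,0,0,15]
    - [30,-54,72,0,0,0,15]
    - [30,-54,84,0,0,0,15]
    - [30,-54,90,0,0,0,15]
    - [30,-54,90,0,0,0,15]

```text
t: 12.9
tool_pos: [0.4445, 0.1092, 0.2574]
tcp_rot: [-3.142, -0.0, 0.001]
wrist_force: [-0.0, -1.0, -0.9]
gripper_width: 0.0271
grip_force: 34.9
```

move_arm:
  deltas:
    - [0,0,1,0,0,0,15]
    - [0,0,2,0,0,0,15]
    - [0,0,3,0,0,0,15]
    - [0,0,3,0,0,0,15]

```text
t: 13.4
tool_pos: [0.4445, 0.1094, 0.2553]
tcp_rot: [-3.142, -0.0, -0.001]
wrist_force: [-1.1, -0.3, 4.6]
gripper_width: 0.0271
grip_force: 35.7
```

move_arm:
  deltas:
    - [0,0,0.5,0,0,0,15]
    - [0,0,0,0,0,0,76]
    - [0,0,0,0,0,0,76]
    - [0,0,0,0,0,0,76]
    - [0,0,-40,0,0,0,76]
    - [0,0,-70,0,0,0,76]
    - [203,-66,-95,0,0,0,76]
    - [203,-66,-95,0,0,0,76]
    - [203,-66,-95,0,0,0,76]
    - [203,-66,-95,0,0,0,76]
    - [203,-66,-95,0,0,0,76]
    - [203,-66,-95,0,0,0,76]

```text
t: 14.9
tool_pos: [0.6461, 0.1751, 0.3487]
tcp_rot: [3.141, 0.0, -0.006]
wrist_force: [-1.1, 0.7, 0.1]
gripper_width: 0.0761
grip_force: 0.0
```

```bash
python3 - <<'E'
from h import *
p,st=look("green_stone",.02,"w5.png")
E
```

```text
tcp [0.6461 0.1751 0.3487] [ 3.1411  0.0004 -0.0055] F [-1.107   0.7366  0.0813] w 0.0760863343010922
green_stone 0.78 [248.6, 143.0, 65.8, 67.5] ell 279 176 [67. 68.] world [0.6497 0.1728 0.02  ] tool mm [  4.7   2.1 328.7]
```

View pics/w5.png

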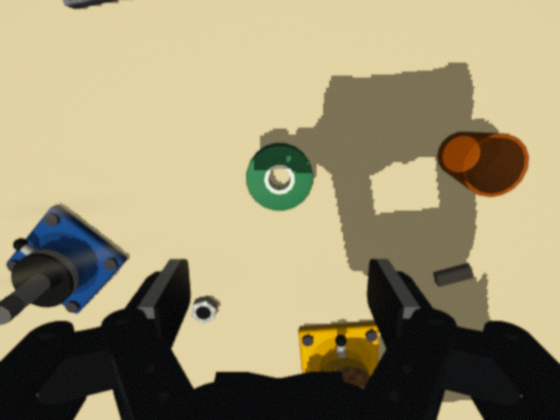

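move_arm:
  deltas:
    - [3.5,1,60,0,0,0,76]
    - [3.5,1,120,0,0,0,76]
    - [3.5,1,160,0,0,0,76]
    - [3.5,1,173,0,0,0,76]
    - [3.5,1,173,0,0,0,76]
    - [3.5,1,173,0,0,0,45]
    - [3.5,1,173,0,0,0,45]
    - [3.5,1,173,0,0,0,45]
    - [3.5,1,173,0,0,0,45]
    - [3.5,1,173,0,0,0,45]
  newtons: 40

```text
t: 16.25
tool_pos: [0.6519, 0.1745, 0.1797]
tcp_rot: [-3.141, -0.001, -0.007]
wrist_force: [-1.1, -0.6, 7.5]
gripper_width: 0.0584
grip_force: 43.0
```

move_arm:
  deltas:
    - [0,0,-10,0,0,0,45]
    - [0,0,-40,0,0,0,45]
    - [0,0,-100,0,0,0,45]
    - [-121,-160,-173,0,0,0,45]
    - [-121,-160,-173,0,0,0,45]
    - [-121,-160,-173,0,0,0,45]
    - [-121,-160,-173,0,0,0,45]
    - [-121,-160,-173,0,0,0,45]
    - [-121,-160,-173,0,0,0,45]
    - [-121,-160,-173,0,0,0,45]

```text
t: 17.5
tool_pos: [0.5307, 0.3332, 0.3491]
tcp_rot: [3.141, -0.002, -0.001]
wrist_force: [1.4, 0.0, -1.3]
gripper_width: 0.0577
grip_force: 43.6
```

```bash
python3 - <<'E'
from h import *
st=arm.read_state(); p=imaging.grab_frame("wrist"); print(st["tool_pos"],st["tcp_rot"],st["gripper_width"],st["wrist_force"])
f=p["frame"]; pr=[proj(p,[.559,.387,z],st) for z in (.104,.046)]; print(pr)
save(dict(frame=np.hstack([cv2.resize(f[70:220,120:270],(400,400)),cv2.resize(f[220:370,203:353],(400,400))])),"w6.png")
E
```

```text
[0.5307 0.3332 0.3491] [ 3.1411 -0.0024 -0.0011] 0.057740810196906654 [ 1.4334  0.0141 -1.3341]
[(np.float64(189.9166300173017), np.float64(169.7594403911177)), (np.float64(207.78307253335032), np.float64(154.0892812122903))]
```

View pics/w6.png

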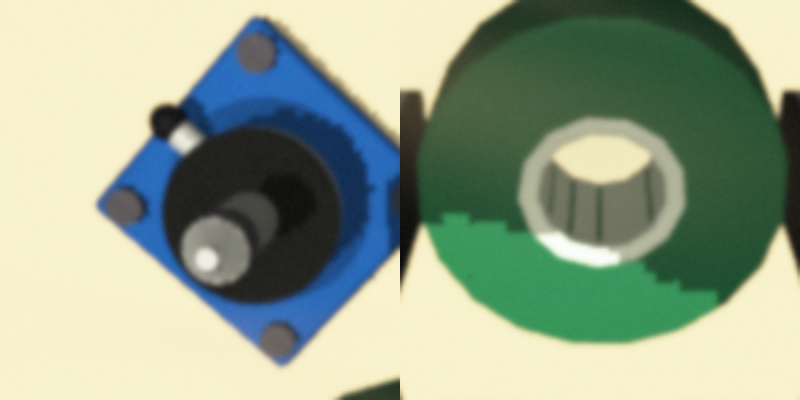

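```bash
python3 - <<'E'
from h import *
p=imaging.grab_frame("wrist")
print(tp(197.2,167.9,.35-.104,p),tp(201,163.75,.35-.094,p),tp(278.7,291.8,.1595,p))
E
```

```text
[ 29.4 -49.6 246. ] [ 30.1 -49.3 256. ] [ -5.3   1.4 159.5]
```

move_arm:
  deltas:
    - [35.3,-50.8,0,0,0,0,45]
    - [35.3,-50.8,30,0,0,0,45]
    - [35.3,-50.8,55,0,0,0,45]
    - [35.3,-50.8,62,0,0,0,45]
    - [35.3,-50.8,70,0,0,0,45]
    - [35.3,-50.8,78,0,0,0,45]
    - [35.3,-50.8,86,0,0,0,45]
    - [35.3,-50.8,94,0,0,0,45]
    - [35.3,-50.8,102,0,0,0,45]
    - [35.3,-50.8,110,0,0,0,45]
    - [35.3,-50.8,116,0,0,0,45]
    - [35.3,-50.8,116,0,0,0,45]

```text
t: 19.1
tool_pos: [0.565, 0.3851, 0.233]
tcp_rot: [3.141, 0.0, -0.002]
wrist_force: [0.3, -0.3, -0.8]
gripper_width: 0.0579
grip_force: 43.6
```

move_arm:
  deltas:
    - [0,0,1,0,0,0,45]
    - [0,0,2,0,0,0,45]
    - [0,0,3,0,0,0,45]
    - [0,0,4,0,0,0,45]
    - [0,0,5,0,0,0,45]
    - [0,0,6,0,0,0,45]
    - [0,0,6,0,0,0,45]

```text
t: 19.98
tool_pos: [0.5651, 0.3851, 0.2276]
tcp_rot: [3.141, 0.0, -0.0]
wrist_force: [-0.3, 0.0, -1.5]
gripper_width: 0.058
grip_force: 43.6
```

move_arm:
  deltas:
    - [0,0,0.7,0,0,0,45]
    - [0,0,1.4,0,0,0,45]
    - [0,0,2.1,0,0,0,45]
    - [0,0,2.8,0,0,0,45]
    - [0,0,2.8,0,0,0,45]
    - [0,0,2.8,0,0,0,45]

```text
t: 20.72
tool_pos: [0.5651, 0.3852, 0.2257]
tcp_rot: [-3.142, -0.001, -0.0]
wrist_force: [-2.1, -0.5, 4.9]
gripper_width: 0.0582
grip_force: 44.3
```

move_arm:
  deltas:
    - [0,0,0,0,0,0,76]
    - [0,0,0,0,0,0,76]
    - [0,0,0,0,0,0,76]
    - [0,0,-30,0,0,0,76]
    - [0,0,-80,0,0,0,76]

```text
t: 21.35
tool_pos: [0.5646, 0.3848, 0.3032]
tcp_rot: [3.139, 0.0, -0.008]
wrist_force: [1.0, 0.3, 0.3]
gripper_width: 0.0761
grip_force: 0.0
```

move_arm:
  deltas:
    - [59,575,-40,0,0,0,66]
    - [59,575,-40,0,0,0,66]
    - [59,575,-40,0,0,0,66]
    - [59,575,-40,0,0,0,66]
    - [59,575,-40,0,0,0,66]
    - [59,575,-40,0,0,0,66]
    - [59,575,-40,0,0,0,66]
    - [59,575,-40,0,0,0,66]
    - [59,575,-40,0,0,0,66]
    - [59,575,-40,0,0,0,66]
    - [59,575,-40,0,0,0,66]
    - [59,575,-40,0,0,0,66]

```text
t: 22.85
tool_pos: [0.624, -0.188, 0.3444]
tcp_rot: [-3.14, -0.003, 0.003]
wrist_force: [0.6, -0.1, -0.2]
gripper_width: 0.0661
grip_force: 0.0
```

```bash
python3 - <<'E'
from h import *
p,st=look("rubber_washer",.006)
E
```

```text
tcp [ 0.624  -0.188   0.3444] [-3.1401 -0.0025  0.0025] F [ 0.5766 -0.0585 -0.2148] w 0.06610388090799398
rubber_washer 0.72 [255.5, 151.5, 51.8, 49.8] ell 282 177 [48. 50.] world [ 0.6256 -0.1917  0.006 ] tool mm [  2.1   4.2 338.4]
```

move_arm:
  deltas:
    - [2,3,60,0,0,0,54]
    - [2,3,120,0,0,0,54]
    - [2,3,160,0,0,0,54]
    - [2,3,170,0,0,0,54]
    - [2,3,172,0,0,0,54]
    - [2,3,172,0,0,0,54]

```text
t: 23.7
tool_pos: [0.6273, -0.1928, 0.1749]
tcp_rot: [3.14, 0.001, 0.005]
wrist_force: [0.2, 0.7, 0.7]
gripper_width: 0.0542
grip_force: 0.0
```

move_arm:
  deltas:
    - [0,0,1,0,0,0,54]
    - [0,0,2,0,0,0,54]
    - [0,0,2,0,0,0,54]

```text
t: 24.08
tool_pos: [0.6263, -0.1929, 0.1714]
tcp_rot: [3.141, 0.0, 0.001]
wrist_force: [-0.1, -0.2, 0.1]
gripper_width: 0.0543
grip_force: 0.0
```

move_arm:
  deltas:
    - [0,0,1,0,0,0,54]
    - [0,0,2,0,0,0,54]
    - [0,0,2,0,0,0,54]

```text
t: 24.45
tool_pos: [0.6264, -0.1929, 0.1697]
tcp_rot: [3.141, 0.0, 0.0]
wrist_force: [-1.3, 1.0, 5.2]
gripper_width: 0.0538
grip_force: 2.6
```

move_arm:
  deltas:
    - [0,0,-3.5,0,0,0,54]
    - [0,0,-3.5,0,0,0,36]
    - [0,0,-3.5,0,0,0,36]
    - [0,0,-3.5,0,0,0,36]
    - [0,0,-3.5,0,0,0,36]
    - [0,0,-3.5,0,0,0,36]
  newtons: 25

```text
t: 25.2
tool_pos: [0.6265, -0.1929, 0.1733]
tcp_rot: [3.141, 0.001, 0.001]
wrist_force: [-0.5, 0.2, 4.9]
gripper_width: 0.044
grip_force: 24.7
```

move_arm:
  deltas:
    - [0,0,-10,0,0,0,36]
    - [0,0,-40,0,0,0,36]
    - [0,0,-100,0,0,0,36]
    - [0,0,-150,0,0,0,36]

```text
t: 25.7
tool_pos: [0.6264, -0.1929, 0.3244]
tcp_rot: [3.141, 0.0, 0.001]
wrist_force: [1.4, 0.2, -0.0]
gripper_width: 0.0437
grip_force: 25.7
```

move_arm:
  deltas:
    - [-96,-527,-27,0,0,0,36]
    - [-96,-527,-27,0,0,0,36]
    - [-96,-527,-27,0,0,0,36]
    - [-96,-527,-27,0,0,0,36]
    - [-96,-527,-27,0,0,0,36]
    - [-96,-527,-27,0,0,0,36]
    - [-96,-527,-27,0,0,0,36]
    - [-96,-527,-27,0,0,0,36]
    - [-96,-527,-27,0,0,0,36]
    - [-96,-527,-27,0,0,0,36]
    - [-96,-527,-27,0,0,0,36]

```text
t: 27.08
tool_pos: [0.5301, 0.3337, 0.3494]
tcp_rot: [3.141, 0.001, -0.0]
wrist_force: [0.5, 0.2, 0.5]
gripper_width: 0.0441
grip_force: 25.7
```

```bash
python3 - <<'E'
from h import *
st=arm.read_state(); p=imaging.grab_frame("wrist"); print(st["tool_pos"],st["tcp_rot"],st["gripper_width"],st["wrist_force"])
f=p["frame"]
save(dict(frame=np.hstack([cv2.resize(f[70:220,120:270],(400,400)),cv2.resize(f[200:350,203:353],(400,400))])),"w7.png")
E
```

```text
[0.5301 0.3337 0.3494] [ 3.1409  0.0009 -0.0004] 0.04406062080034596 [0.5055 0.1816 0.5281]
```

View pics/w7.png

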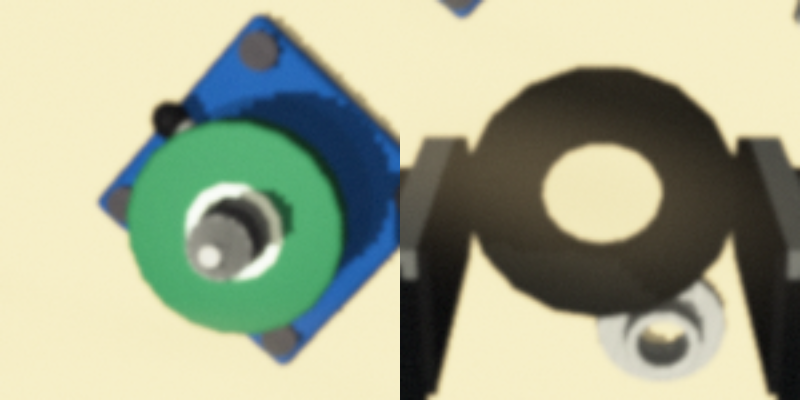

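```bash
python3 - <<'E'
from h import *
p=imaging.grab_frame("wrist")
print(tp(198.4,166.4,.35-.104,p),tp(202.5,162.6,.35-.094,p),tp(278.9,272.2,.169,p))
E
```

```text
[ 30.4 -48.8 246. ] [ 30.8 -48.2 256. ] [ -1.3   1.5 169. ]
```

move_arm:
  deltas:
    - [32.1,-50.5,0,0,0,0,36]
    - [32.1,-50.5,40,0,0,0,36]
    - [32.1,-50.5,66,0,0,0,36]
    - [32.1,-50.5,74,0,0,0,36]
    - [32.1,-50.5,82,0,0,0,36]
    - [32.1,-50.5,90,0,0,0,36]
    - [32.1,-50.5,98,0,0,0,36]
    - [32.1,-50.5,106,0,0,0,36]
    - [32.1,-50.5,106,0,0,0,36]

```text
t: 28.3
tool_pos: [0.5619, 0.3846, 0.2426]
tcp_rot: [3.141, 0.001, -0.002]
wrist_force: [-0.4, -0.9, -0.1]
gripper_width: 0.0437
grip_force: 25.7
```

move_arm:
  deltas:
    - [0,0,1,0,0,0,36]
    - [0,0,2,0,0,0,36]
    - [0,0,3,0,0,0,36]
    - [0,0,4,0,0,0,36]
    - [0,0,4,0,0,0,36]

```text
t: 28.92
tool_pos: [0.5623, 0.3847, 0.2394]
tcp_rot: [-3.142, -0.0, -0.0]
wrist_force: [-0.3, 0.2, -0.3]
gripper_width: 0.044
grip_force: 25.7
```

move_arm:
  deltas:
    - [0,0,0.7,0,0,0,36]
    - [0,0,1.3,0,0,0,36]
    - [0,0,1.3,0,0,0,36]

```text
t: 29.3
tool_pos: [0.5623, 0.3847, 0.2393]
tcp_rot: [-3.142, -0.001, -0.001]
wrist_force: [-1.4, -1.3, 6.1]
gripper_width: 0.0439
grip_force: 26.3
```

move_arm:
  deltas:
    - [0,0,0,0,0,0,70]
    - [0,0,0,0,0,0,70]
    - [0,0,0,0,0,0,70]
    - [0,0,-40,0,0,0,70]
    - [0,0,-80,0,0,0,70]
    - [-187,75,-107,0,0,0,66]
    - [-187,75,-107,0,0,0,66]
    - [-187,75,-107,0,0,0,66]
    - [-187,75,-107,0,0,0,66]
    - [-187,75,-107,0,0,0,66]
    - [-187,75,-107,0,0,0,66]

```text
t: 30.68
tool_pos: [0.3773, 0.3104, 0.3454]
tcp_rot: [-3.14, 0.0, -0.005]
wrist_force: [-0.1, 0.3, 0.8]
gripper_width: 0.0665
grip_force: 0.0
```

```bash
python3 - <<'E'
from h import *
p,st=look("steel_flange",.004)
E
```

```text
tcp [0.3773 0.3104 0.3454] [-3.1401  0.0002 -0.0048] F [-0.1388  0.3404  0.7987] w 0.06653081782008509
steel_flange 0.65 [251.8, 158.5, 59.8, 50.7] ell 280 183 [53. 55.] world [0.3741 0.3083 0.004 ] tool mm [ -4.3   2.6 341.3]
```

move_arm:
  deltas:
    - [-4,2,60,0,0,0,50]
    - [-4,2,120,0,0,0,50]
    - [-4,2,150,0,0,0,50]
    - [-4,2,160.5,0,0,0,50]
    - [-4,2,160.5,0,0,0,15]
    - [-4,2,160.5,0,0,0,15]
    - [-4,2,160.5,0,0,0,15]
    - [-4,2,160.5,0,0,0,15]
    - [-4,2,160.5,0,0,0,15]
    - [-4,2,160.5,0,0,0,15]
  newtons: 35

```text
t: 32.02
tool_pos: [0.3713, 0.3076, 0.1848]
tcp_rot: [-3.141, -0.0, -0.001]
wrist_force: [0.4, -0.1, -0.0]
gripper_width: 0.0267
grip_force: 34.6
```

move_arm:
  deltas:
    - [0,0,-20,0,0,0,15]
    - [0,0,-60,0,0,0,15]
    - [0,0,-120,0,0,0,15]
    - [158,-26,-165,0,0,0,15]
    - [158,-26,-165,0,0,0,15]
    - [158,-26,-165,0,0,0,15]
    - [158,-26,-165,0,0,0,15]
    - [158,-26,-165,0,0,0,15]
    - [158,-26,-165,0,0,0,15]

```text
t: 33.15
tool_pos: [0.5276, 0.3334, 0.3487]
tcp_rot: [3.14, 0.001, -0.005]
wrist_force: [-0.0, 1.0, -0.4]
gripper_width: 0.0268
grip_force: 34.7
```

```bash
python3 - <<'E'
from h import *
st=arm.read_state(); p=imaging.grab_frame("wrist"); print(st["tool_pos"],st["tcp_rot"],st["gripper_width"],st["wrist_force"])
f=p["frame"]
save(dict(frame=np.hstack([cv2.resize(f[70:220,120:270],(400,400)),cv2.resize(f[200:350,203:353],(400,400))])),"w8.png")
E
```

```text
[0.5276 0.3334 0.3487] [ 3.1403  0.0014 -0.0052] 0.026815668003308223 [-0.0157  1.0405 -0.42  ]
```

View pics/w8.png

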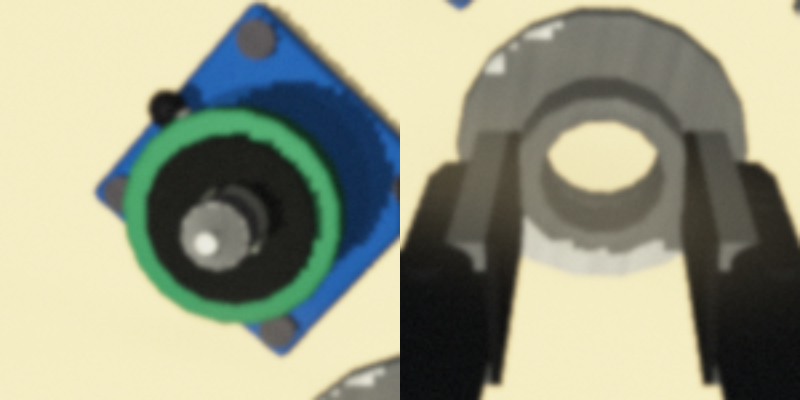

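```bash
python3 - <<'E'
from h import *
p=imaging.grab_frame("wrist")
print(tp(196.9,161.5,.35-.104,p),tp(201,158.1,.35-.094,p),tp(278.9,265.6,.169,p))
E
```

```text
[ 33.5 -49.5 246. ] [ 33.8 -49.  256. ] [  1.9   1.5 169. ]
```

move_arm:
  deltas:
    - [31.7,-50.7,0,0,0,0,15]
    - [31.7,-50.7,30,0,0,0,15]
    - [31.7,-50.7,54,0,0,0,15]
    - [31.7,-50.7,62,0,0,0,15]
    - [31.7,-50.7,70,0,0,0,15]
    - [31.7,-50.7,78,0,0,0,15]
    - [31.7,-50.7,84,0,0,0,15]
    - [31.7,-50.7,89,0,0,0,15]
    - [31.7,-50.7,89,0,0,0,15]

```text
t: 34.38
tool_pos: [0.5609, 0.3842, 0.2603]
tcp_rot: [3.141, 0.0, -0.001]
wrist_force: [-0.2, 0.9, -0.3]
gripper_width: 0.0271
grip_force: 34.7
```

move_arm:
  deltas:
    - [0,0,1,0,0,0,15]
    - [0,0,2,0,0,0,15]
    - [0,0,3,0,0,0,15]
    - [0,0,4,0,0,0,15]
    - [0,0,4,0,0,0,15]

```text
t: 35.0
tool_pos: [0.561, 0.3844, 0.2569]
tcp_rot: [-3.142, -0.0, -0.0]
wrist_force: [-0.4, -0.2, 0.9]
gripper_width: 0.0273
grip_force: 34.9
```

move_arm:
  deltas:
    - [0,0,0.6,0,0,0,15]
    - [0,0,1.2,0,0,0,15]
    - [0,0,1.2,0,0,0,15]

```text
t: 35.38
tool_pos: [0.561, 0.3844, 0.2568]
tcp_rot: [-3.141, -0.001, -0.001]
wrist_force: [-2.2, -0.7, 6.1]
gripper_width: 0.0269
grip_force: 35.6
```

move_arm:
  deltas:
    - [0,0,0,0,0,0,66]
    - [0,0,0,0,0,0,66]
    - [0,0,0,0,0,0,66]
    - [0,0,-40,0,0,0,66]
    - [0,0,-90,0,0,0,66]
    - [-90,144,-160,0,0,0,66]
    - [-90,144,-160,0,0,0,66]
    - [-90,144,-160,0,0,0,66]
    - [-90,144,-160,0,0,0,66]
    - [-90,144,-160,0,0,0,66]

```text
t: 36.62
tool_pos: [0.4716, 0.2405, 0.4156]
tcp_rot: [-3.141, 0.001, -0.002]
wrist_force: [-0.0, 0.1, 0.6]
gripper_width: 0.0659
grip_force: 0.0
```

```bash
python3 - <<'E'
from h import *
p=imaging.grab_frame("wrist"); f=p["frame"]
save(dict(frame=cv2.resize(f[0:300,:],(800,429))),"w9.png")
p=imaging.grab_frame("top")
for n,h in dict(pink_stone=.01,liqueur_glass=.058).items():
    for o in nets.outline_of(p,n)[:1]:
        ys,xs=np.nonzero(o["region"]); print(n,o["confidence"],ray(p,xs.mean(),ys.mean(),h)[:2])
E
```

```text
pink_stone 0.93 [ 0.4033 -0.2668]
liqueur_glass 0.82 [0.6638 0.0121]
```

View pics/w9.png

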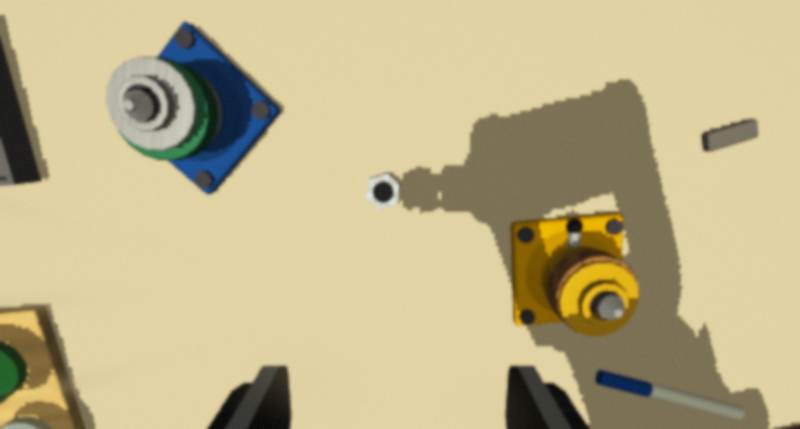

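The picture shows both stacks made up and flat. The steel flange is on the blue stand at about (150,105) and the brass flange on the yellow stand at about (597,293). The pink stone and the glass have not moved, so I'm handing the job in.

```bash
python3 -c "
from plant import arm
print(arm.sign_off())"
```

```text
the job is handed in; nothing more can be done
None
```

Both spindles are made up as asked and handed in at about 37 s: green stone (lowered onto its seat in the gripper), rubber washer and steel flange on blue, cork wheel and brass flange on yellow, both flanges boss up; the pink stone and liqueur glass were not touched.

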